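# Clip a tooth card onto the setting-up stage

### The arm

A 7-joint arm with a two-finger parallel gripper is mounted at the origin on the work surface. World frame = base frame: x ahead of the robot, y to its left, z up, the work surface at z = 0. Lengths are in m, angles in rad, forces in N, time in s.
With the tool pointing down it reaches from about 0.35 to 0.9 m from the base axis. Payload 7.2 kg.
Tool frame: the origin (TCP) lies at the very end of the fingers, on their centre line; the grasp point (between the pads) lies 19 mm behind it; z points along the fingers, y is the line along which they close (so a half turn about z gives the same grasp; the last joint's range is limited). The gripper opens to 88 mm and grips with 3 to 60 N. Pads are 20 mm wide; open, the fingers measure 115 mm over their backs; the gripper's body (75 mm by 178 mm) begins 61 mm behind the grasp point.
Start: joints at [1.213, 0.411, -0.013, 1.596, 0.006, 1.134, -0.082], TCP at [0.179, -0.599, 0.223] pointing down, gripper open.
Joint ranges: [-2.95, 2.95], [-0.29, 1.99], [-1.47, 1.44], [0.14, 2.54], [-1.03, 4.17], [0.13, 1.85], [-2.86, 2.86]. Speed limits (rad/s): [2.39, 2.39, 3.01, 3.01, 3.14, 3.14, 3.14].

### API

Orientations are given as a unit quaternion [w, x, y, z].
In Python, from workcell import env gives the robot as it stands. The module is installed in compiled form; this text tells all that it offers.
- The arm moves only by the shell command python3 -m creep 'ROWS' [OPENING] [FORCE]. ROWS is JSON, a list of rows, each an object of numbers: "dx", "dy", "dz": the shift along the tool's x, y, z in mm; "twist": the turn about the tool's z in degrees. In form: [{"dx": .., "dy": .., "dz": .., "twist": ..}, ...]. A call has 1 to 8 rows; each row shifts and turns the commanded pose from where the row before left it, along the tool's axes as they then stand; what a row does not reach is not made up. A row lasts 1/10 s, in which the tool goes at most 50 mm and 8.59 degrees, less where a joint would pass 70% of its speed; a pose out of reach is approached as far as the arm can. A call with a gripper value outside its range is refused whole. OPENING is the closure, from -1 (fully open) to 1 (shut), set as the call begins (- or left out, the last holds). The fingers move at their own pace and stop on an object; FORCE is the grip in N (left out, the last holds). Time passes only in rows, so rows that do not move let the fingers close. It gives the time, the measured TCP pose, the force, the opening and the grip force at its end, in the units of the state.
- env.state(): the state, without advancing time (a new reading comes with each control period).
- env.snapshot(name): name is "scene" or "top" or "wrist"; returns the picture (420x560x3 uint8, red, green, blue); there is no depth.
- env.calibration(name): a dict with "fx", "fy", "cx", "cy" (pixels), "rvec" (rotation vector, rad) and "tvec" (3), from world to camera coordinates, as OpenCV has them. Camera axes: x right, y down, z forward; pixel columns grow to the right and rows downward; lengths in m; the calibration is good to about 2 mm. A picture is of the moment at which its call begins: read the wrist's pose just before it. calibration takes no time and is no camera call; for the wrist camera it gives the pose at the moment of the call.
- env.finish_job(): hands the job in; it is judged then, once.
The state is a dict: "time": time; "joint_pos": joint angles; "qd": joint speeds; "effort": joint torques, N m; "position": TCP position; "tcp_rot": TCP orientation; "contact_force": force on the tool from outside, world axes, zero at the start; "ft_torque": the same for the moment, N m; "width": finger opening in m; "finger_force": force on a finger pad.
Only numpy, scipy, OpenCV 4.12 (cv2) and the standard library are available. Lean on these libraries where they do the work, as an engineer would, in place of code of your own. Each camera call takes 0.05 s, during which the arm holds its last target. There are 200 camera calls.

### The job

On this dental-laboratory bench, raise the wire clip of the flat dark stage so that it stays open, then take the long narrow tooth card (the one with a single row of six teeth, not the wide card or the short one) by its finger tab and lay it flat, centred and straight on the stage, its front end close to the stop block and its tab towards the open side of the stage. Then lower the clip again so that it presses on the front end of the card, and let go.

Things in the scene. Friction and masses are not known exactly. Their poses are not given: they have to be found in the camera images.
- stage: Fixed dark-grey plate, 150 (x) x 120 (y) mm, flat top 20 mm above the bench, no side walls. Origin: centre of its underside, on the bench. Its -x side is open and faces roughly to the robot. Near the +x side a bare-metal stop block (60 wide, 12 high above the top) has its front face at x=+45, between two hinge cheeks 24 high. The clip's hinge axis runs along y at x=+55, z=+34 mm.
- clip (a joint): Hinge angle of the stage's steel wire clip, rad: 0 = closed, foot on the bare stage; grows as it swings up and over to the stage's +x side, stop at 2.05. No latch, softly damped: its weight (0.18 kg) shuts it from below about 1.5 and holds it open against the stop from above about 1.65. Resting on the card it reads about 0.19.
- clip_bar (a point): Middle of the clip's crossbar, a round rod 8 mm thick along the stage's y, 64 mm free between the side wires. Can be pinched from above, a finger on each stage-x side; it turns between them. Closed it is at x=-25, y=0, z=+55 of the stage and swings on an 83 mm circle about the hinge axis. Closed, the clip's foot (14 in x, 78 in y) presses the stage top at x=+10 mm.
- tooth_card: Loose grey card, plate 110 (x) x 50 (y) x 8 mm, 80 g; one row of six teeth across its middle, 16 high. Origin: centre of the underside. Finger tab at the rear: centre x=-42, y=0, 24 long in x, 12 thick in y, top 29 above the underside. Front end x=+55 goes under the clip, 5 to 20 from the stop: origin near x=-20, y=0 of the stage, x axes alike. Other cards: 80 wide; 70 long.
Things that resemble listed ones, but are neither listed nor needed, are in the scene too. Leave any brown or purple look-alike of the tooth_card alone.

How it is judged:
By the outcome, as a careful person would: the job done as asked, in the order asked, and still so for the second after the job is handed in, with the robot touching nothing.
It also fails if it takes over 64 s, if anything falls off the work surface, if the arm or the gripper's body presses on something with over 40 N, if the wrist force passes 120 N, or if a joint passes its speed limit or range.

## Working session

There is one attempt and no reset: what is moved stays moved. The work goes in short steps, Python scripts to look and compute and a shell command to move; the robot and the scene stay as the last step left them, time stands still between calls to the robot, and variables do not carry over. Pictures are saved under pics/ and viewed, at most 10 in all, crops included, and the job is handed in when it is done.

```bash
mkdir -p pics; cat > h.py <<'E'
import numpy as np, cv2
from workcell import env
from scipy.spatial.transform import Rotation as R
def snap(cam,name):
    c=env.calibration(cam); im=env.snapshot(cam); cv2.imwrite(f'pics/{name}.png',im[:,:,::-1]); np.save(f'pics/{name}.npy',np.r_[c['fx'],c['fy'],c['cx'],c['cy'],np.ravel(c['rvec']),np.ravel(c['tvec'])]); return im
def ray(name,px,z):
    a=np.load(f'pics/{name}.npy'); K=np.array([[a[0],0,a[2]],[0,a[1],a[3]],[0,0,1]]); M=cv2.Rodrigues(a[4:7])[0]
    o=-M.T@a[7:]; p=np.atleast_2d(px).astype(float); d=(np.linalg.inv(K)@np.c_[p,np.ones(len(p))].T).T@M
    return o+d*((z-o[2])/d[:,2])[:,None]
def proj(name,P):
    a=np.load(f'pics/{name}.npy'); K=np.array([[a[0],0,a[2]],[0,a[1],a[3]],[0,0,1]])
    return cv2.projectPoints(np.atleast_2d(P).astype(float),a[4:7],a[7:],K,None)[0][:,0]
E
python3 - <<'E'
from h import *
a=snap('top','top0');b=snap('scene','scene0')
s=env.state();print(s['time'],s['position'],R.from_quat(np.roll(s['tcp_rot'],-1)).as_matrix().round(3),s['width'],s['contact_force'])
E
```

```text
0.1 [ 0.17844224 -0.59853243  0.22190187] [[ 0.958  0.286 -0.   ]
 [ 0.286 -0.958  0.001]
 [-0.    -0.001 -1.   ]] 0.0879402969431188 [ 0.24342107 -0.0206547   0.30915573]
```

View pics/top0.png

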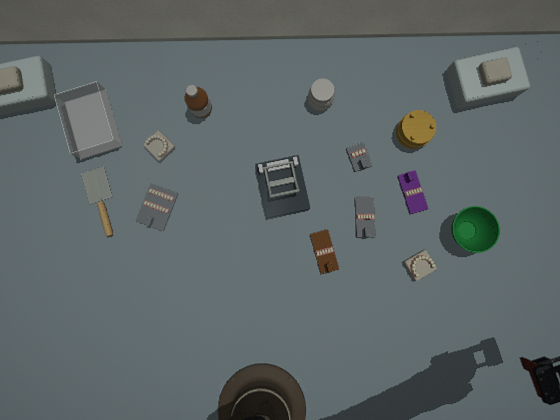

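View pics/scene0.png

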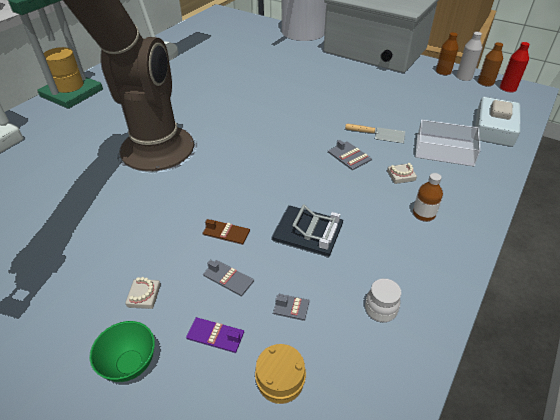

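The top view shows the stage at (284,186) with its stop side up the picture. The grey cards are at (365,217), long and narrow with one row; (157,208), wide with two rows; and (359,157), short. The brown card (324,252) and the purple one (413,192) are look-alikes. The card at (365,217) fits the description, so I'll confirm it in a crop and measure.

```bash
python3 - <<'E'
from h import *
im=cv2.imread('pics/top0.png')
c=im[140:265,240:400]; cv2.imwrite('pics/crop0.png',cv2.resize(c,None,fx=5,fy=4.8,interpolation=cv2.INTER_CUBIC) if 0 else cv2.resize(c,None,fx=4.7,fy=4.7,interpolation=cv2.INTER_CUBIC))
for n,p in dict(bl=(284,186),card=(365,217)).items(): print(n,ray('top0',p,.02)[0].round(3), im[p[1],p[0]])
print(ray('top0',[(0,0),(100,100)],0), im[230,400],im[210,290],im[225,372])
E
```

```text
bl [ 0.574 -0.067  0.02 ] [64 61 54]
card [ 0.487 -0.279  0.02 ] [ 97 114 121]
[[1.13217476 0.74001973 0.        ]
 [0.82884866 0.44238281 0.        ]] [115 112 101] [61 57 51] [97 96 93]
```

View pics/crop0.png

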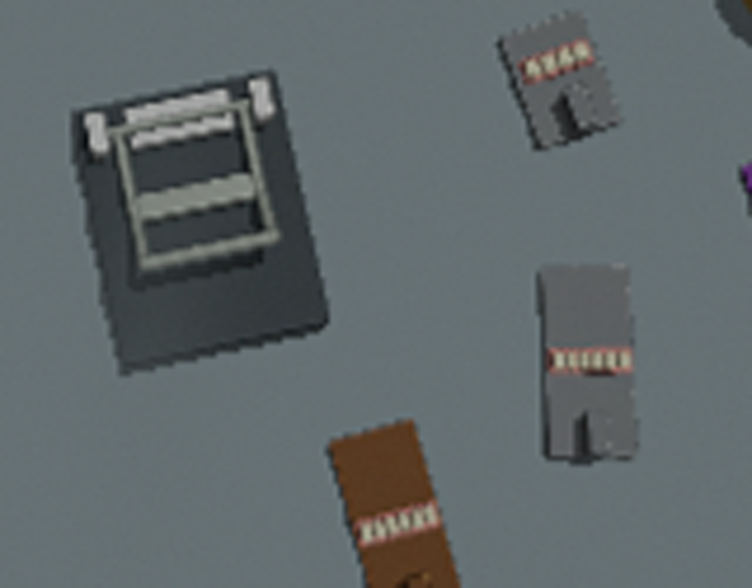

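The crop shows the card at crop centre (588,362): one row of six teeth, long and narrow, tab at the bottom. It is the one meant. The stage corners are at (72,110), (272,70), (328,325) and (122,375), and the clip bar's middle is at (208,250).

```bash
python3 - <<'E'
from h import *
f=lambda L:[(x/4.7+240-.4,y/4.7+140-.4) for x,y in L]
S=ray('top0',f([(72,110),(272,70),(328,325),(122,375)]),.02)[:,:2]
C=ray('top0',f([(540,268),(630,265),(636,457),(547,457)]),.008)[:,:2]
for n,P in(('stage',S),('card',C)):
    ax=(P[0]+P[1]-P[2]-P[3])/2; print(n,P.mean(0).round(4),np.degrees(np.arctan2(ax[1],ax[0])).round(1),np.linalg.norm(ax),np.linalg.norm((P[0]+P[3]-P[1]-P[2])/2))
    y=(P[0]+P[3]-P[1]-P[2]);print('by y',np.degrees(np.arctan2(-y[0],y[1])))
print('bar',ray('top0',f([(146,264),(274,236),(208,250)]),.057))
s=env.state();T=R.from_quat(np.roll(s['tcp_rot'],-1)).as_matrix()
th=np.radians(12.); u=np.array([np.cos(th),np.sin(th)])
bar=S.mean(0)-.025*u
d=np.r_[bar,.16]-s['position']; print('bar',bar,'delta tool mm',(T.T@d*1e3).round(1))
print('tool x yaw',np.degrees(np.arctan2(T[1,0],T[0,0])))
E
```

```text
stage [ 0.5735 -0.0608] 10.4 0.15230442258329577 0.11805089627983943
by y 11.633967617585325
card [ 0.4898 -0.2809] -0.2 0.10866668279497586 0.05078901413859411
by y 0.0248197325718869
bar [[ 0.54304726 -0.03158316  0.057     ]
 [ 0.55732517 -0.10190621  0.057     ]
 [ 0.55020165 -0.06563378  0.057     ]]
bar [ 0.54901367 -0.0659728 ] delta tool mm [ 507.3 -404.4   62.4]
tool x yaw 16.604819743691266
```

```bash
python3 -m creep '[{"dx":32,"dy":-25},{"dx":32,"dy":-25},{"dx":32,"dy":-25},{"dx":32,"dy":-25},{"dx":32,"dy":-25},{"dx":32,"dy":-25},{"dx":32,"dy":-25},{"dx":32,"dy":-25}]' -1 10 && python3 -m creep '[{"dx":32,"dy":-25},{"dx":32,"dy":-25},{"dx":32,"dy":-25},{"dx":32,"dy":-25},{"dx":32,"dy":-25},{"dx":32,"dy":-25},{"dx":32,"dy":-25},{"dx":15,"dy":-10}]' && python3 -m creep '[{"twist":-8.5},{"twist":-8.5},{"twist":-8.5},{"twist":-8.5},{"twist":-8.5},{"twist":-8.5},{"twist":-8.5},{"twist":-8.5}]' && python3 -m creep '[{"twist":-8.4},{"twist":-8.4},{}]'
cat >> h.py <<'E'
def tgt(pos,yaw):
    s=env.state();T=R.from_quat(np.roll(s['tcp_rot'],-1)).as_matrix(); y=np.degrees(np.arctan2(T[1,0],T[0,0]))
    print('t',round(s['time'],2),'tcp',s['position'].round(4) if hasattr(s['position'],'round') else s['position'],'yaw',round(y,2),'j7',round(s['joint_pos'][6],2),'tilt',T[:,2].round(3))
    print('move mm',(T.T@(np.array(pos)-s['position'])*1e3).round(1),'twist',round((y-yaw+180)%360-180,2))
E
python3 - <<'E'
from h import *
tgt([.5495,-.0655,.16],101.4); snap('wrist','w1')
E
```

```text
t 0.1 tcp [ 0.1784 -0.5985  0.2219] yaw 16.6 j7 -0.08 tilt [-0.     0.001 -1.   ]
move mm [ 507.9 -404.7   62.4] twist -84.8invalid input at $[0]: expected keys dx, dy, dz, twist
```

View pics/w1.png

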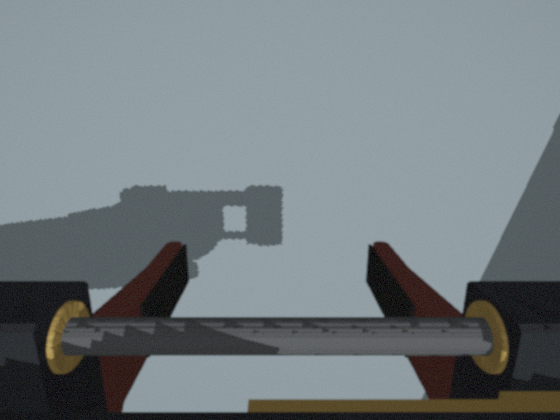

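The wrist picture shows only the bare bench: the call was refused because each row needs all four keys. I'll resend it with all of them.

```bash
python3 -m creep '[{"dx":32,"dy":-25,"dz":0,"twist":0},{"dx":32,"dy":-25,"dz":0,"twist":0},{"dx":32,"dy":-25,"dz":0,"twist":0},{"dx":32,"dy":-25,"dz":0,"twist":0},{"dx":32,"dy":-25,"dz":0,"twist":0},{"dx":32,"dy":-25,"dz":0,"twist":0},{"dx":32,"dy":-25,"dz":0,"twist":0},{"dx":32,"dy":-25,"dz":0,"twist":0}]' -1 10 && python3 -m creep '[{"dx":32,"dy":-25,"dz":0,"twist":0},{"dx":32,"dy":-25,"dz":0,"twist":0},{"dx":32,"dy":-25,"dz":0,"twist":0},{"dx":32,"dy":-25,"dz":0,"twist":0},{"dx":32,"dy":-25,"dz":0,"twist":0},{"dx":32,"dy":-25,"dz":0,"twist":0},{"dx":32,"dy":-25,"dz":0,"twist":0},{"dx":15,"dy":-10,"dz":0,"twist":0}]' && python3 -m creep '[{"dx":0,"dy":0,"dz":0,"twist":-8.5},{"dx":0,"dy":0,"dz":0,"twist":-8.5},{"dx":0,"dy":0,"dz":0,"twist":-8.5},{"dx":0,"dy":0,"dz":0,"twist":-8.5},{"dx":0,"dy":0,"dz":0,"twist":-8.5},{"dx":0,"dy":0,"dz":0,"twist":-8.5},{"dx":0,"dy":0,"dz":0,"twist":-8.5},{"dx":0,"dy":0,"dz":0,"twist":-8.5}]' && python3 -m creep '[{"dx":0,"dy":0,"dz":0,"twist":-8.4},{"dx":0,"dy":0,"dz":0,"twist":-8.4},{"dx":0,"dy":0,"dz":0,"twist":0}]'
python3 - <<'E'
from h import *
tgt([.5495,-.0655,.16],101.4); snap('wrist','w2')
E
```

```text
time: 0.95
position: [0.3673, -0.3326, 0.2226]
tcp_rot: [0.0, 0.99, 0.144, -0.0]
contact_force: [0.8, -1.7, 0.1]
width: 0.088
finger_force: 0.0
time: 1.75
position: [0.5444, -0.0843, 0.2225]
tcp_rot: [-0.001, 0.989, 0.147, 0.0]
contact_force: [-0.3, -0.1, 0.1]
width: 0.0875
finger_force: 0.0
time: 2.55
position: [0.5427, -0.0886, 0.2224]
tcp_rot: [-0.0, 0.738, 0.675, -0.0]
contact_force: [-0.5, 0.6, 0.3]
width: 0.0878
finger_force: 0.0
time: 2.85
position: [0.5427, -0.0887, 0.2223]
tcp_rot: [-0.0, 0.633, 0.774, -0.0]
contact_force: [0.3, -0.2, -0.1]
width: 0.088
finger_force: 0.0
t 2.85 tcp [ 0.5427 -0.0887  0.2223] yaw 101.52 j7 0.07 tilt [-0.001  0.    -1.   ]
move mm [21.3 11.4 62.3] twist 0.12
```

View pics/w2.png

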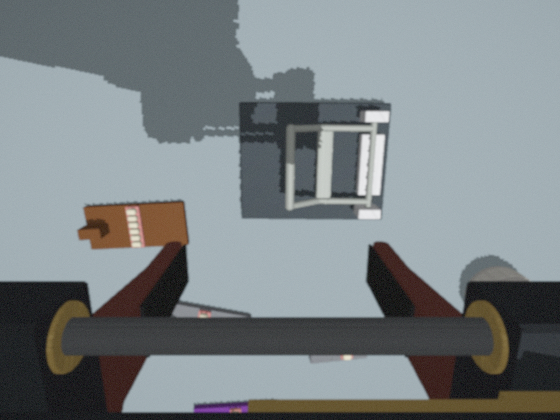

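The wrist view shows the whole stage, with corners (240,102), (390,104), (382,219) and (241,218). The crossbar runs from (289,127) to (290,208), and the brown card is at the left.

```bash
python3 - <<'E'
from h import *
S=ray('w2',[(240,102),(390,104),(382,219),(241,218)],.02); print(S.round(4))
ax=S[1]+S[2]-S[0]-S[3]; ay=S[0]+S[1]-S[2]-S[3]
print(S.mean(0),np.degrees(np.arctan2(ax[1],ax[0])),np.degrees(np.arctan2(-ay[0],ay[1])),np.linalg.norm(ax)/2,np.linalg.norm(ay)/2)
B=ray('w2',[(289,127),(290,208)],.056);print(B,B.mean(0)); d=B[0]-B[1]; print(np.degrees(np.arctan2(-d[0],d[1])))
print(proj('w2',S.mean(0)))
E
```

```text
[[ 0.4909 -0.0167  0.02  ]
 [ 0.6355  0.0108  0.02  ]
 [ 0.6602 -0.1045  0.02  ]
 [ 0.5125 -0.1335  0.02  ]]
[ 0.57474793 -0.06097544  0.02      ] 10.936284036287299 11.277496667626108 0.14886503085873587 0.11831405029871378
[[ 0.54153073 -0.02929193  0.056     ]
 [ 0.55817162 -0.10294124  0.056     ]] [ 0.54985117 -0.06611659  0.056     ]
12.732051952962886
[[313.19381391 163.19315396]]
```

```bash
python3 -m creep '[{"dx":10,"dy":6,"dz":25,"twist":0},{"dx":11,"dy":5.5,"dz":25,"twist":0},{"dx":0,"dy":0,"dz":25,"twist":0},{"dx":0,"dy":0,"dz":25,"twist":0},{"dx":0,"dy":0,"dz":25,"twist":0},{"dx":0,"dy":0,"dz":20,"twist":0},{"dx":0,"dy":0,"dz":20,"twist":0},{"dx":0,"dy":0,"dz":16,"twist":0}]' 0.09 10 && python3 -m creep '[{"dx":0,"dy":0,"dz":0,"twist":0},{"dx":0,"dy":0,"dz":0,"twist":0},{"dx":0,"dy":0,"dz":0,"twist":0},{"dx":0,"dy":0,"dz":0,"twist":0},{"dx":0,"dy":0,"dz":0,"twist":0},{"dx":0,"dy":0,"dz":0,"twist":0},{"dx":0,"dy":0,"dz":0,"twist":0}]' 1 10
python3 - <<'E'
from h import *
tgt([.5497,-.066,.041],101.4); 
import numpy as np
# arc rows along tool y (stage x) / z
a0=np.radians(14.7); a=a0+np.linspace(0,1.92,25)
x=55-83*np.cos(a); z=34+83*np.sin(a); print(np.c_[np.diff(x),-np.diff(z)].round(1).tolist())
E
```

```text
time: 3.7
position: [0.5497, -0.0657, 0.0403]
tcp_rot: [-0.0, 0.635, 0.773, -0.0]
contact_force: [0.6, -0.1, -0.2]
width: 0.0402
finger_force: 0.0
time: 4.4
position: [0.5501, -0.0659, 0.0424]
tcp_rot: [0.0, 0.634, 0.774, -0.0]
contact_force: [-2.0, -0.7, 6.3]
width: 0.0077
finger_force: 10.0
t 4.4 tcp [ 0.5501 -0.0659  0.0424] yaw 101.38 j7 -0.13 tilt [ 0.    -0.001 -1.   ]
move mm [ 0.  -0.5  1.4] twist -0.02
[[1.9, -6.3], [2.4, -6.2], [2.9, -6.0], [3.4, -5.7], [3.8, -5.4], [4.3, -5.1], [4.7, -4.7], [5.0, -4.3], [5.3, -3.9], [5.6, -3.5], [5.9, -3.0], [6.1, -2.5], [6.3, -2.1], [6.5, -1.5], [6.6, -1.0], [6.6, -0.5], [6.6, 0.0], [6.6, 0.6], [6.5, 1.1], [6.4, 1.6], [6.3, 2.1], [6.1, 2.6], [5.9, 3.1], [5.6, 3.6]]
```

Bar gripped (width 7.7 mm). Next, swing it open along the arc.

```bash
python3 -m creep '[{"dx":0,"dy":1.9,"dz":-6.3,"twist":0},{"dx":0,"dy":2.4,"dz":-6.2,"twist":0},{"dx":0,"dy":2.9,"dz":-6,"twist":0},{"dx":0,"dy":3.4,"dz":-5.7,"twist":0},{"dx":0,"dy":3.8,"dz":-5.4,"twist":0},{"dx":0,"dy":4.3,"dz":-5.1,"twist":0},{"dx":0,"dy":4.7,"dz":-4.7,"twist":0},{"dx":0,"dy":5,"dz":-4.3,"twist":0}]' 1 15 && python3 -m creep '[{"dx":0,"dy":5.3,"dz":-3.9,"twist":0},{"dx":0,"dy":5.6,"dz":-3.5,"twist":0},{"dx":0,"dy":5.9,"dz":-3,"twist":0},{"dx":0,"dy":6.1,"dz":-2.5,"twist":0},{"dx":0,"dy":6.3,"dz":-2.1,"twist":0},{"dx":0,"dy":6.5,"dz":-1.5,"twist":0},{"dx":0,"dy":6.6,"dz":-1,"twist":0},{"dx":0,"dy":6.6,"dz":-0.5,"twist":0}]'
```

```text
time: 5.2
position: [0.5753, -0.061, 0.0858]
tcp_rot: [-0.002, 0.634, 0.774, -0.003]
contact_force: [-13.3, -2.6, 10.0]
width: 0.0072
finger_force: 15.0
time: 6.0
position: [0.6268, -0.0508, 0.1037]
tcp_rot: [0.001, 0.634, 0.774, 0.0]
contact_force: [-0.9, -3.8, 1.3]
width: 0.0071
finger_force: 15.0
```

```bash
python3 -m creep '[{"dx":0,"dy":6.6,"dz":0,"twist":0},{"dx":0,"dy":6.6,"dz":0.6,"twist":0},{"dx":0,"dy":6.5,"dz":1.1,"twist":0},{"dx":0,"dy":6.4,"dz":1.6,"twist":0},{"dx":0,"dy":6.3,"dz":2.1,"twist":0},{"dx":0,"dy":6.1,"dz":2.6,"twist":0},{"dx":0,"dy":5.9,"dz":3.1,"twist":0},{"dx":0,"dy":5.6,"dz":3.6,"twist":0}]' && python3 -m creep '[{"dx":0,"dy":0,"dz":0,"twist":0},{"dx":0,"dy":0,"dz":0,"twist":0},{"dx":0,"dy":0,"dz":0,"twist":0},{"dx":0,"dy":0,"dz":-10,"twist":0},{"dx":0,"dy":0,"dz":-25,"twist":0},{"dx":0,"dy":0,"dz":-30,"twist":0},{"dx":0,"dy":0,"dz":-30,"twist":0},{"dx":0,"dy":0,"dz":-25,"twist":0}]' 0.2
python3 - <<'E'
from h import *
# tab at card x=-42; card centre .4898,-.2809 yaw 0
tgt([.448-.0,-.281,.21],0)
E
```

```text
time: 6.8
position: [0.6753, -0.0403, 0.0883]
tcp_rot: [-0.0, 0.633, 0.774, 0.0]
contact_force: [0.8, -4.1, 1.3]
width: 0.0074
finger_force: 15.0
time: 7.6
position: [0.6751, -0.0401, 0.2116]
tcp_rot: [0.001, 0.633, 0.774, 0.001]
contact_force: [0.7, -0.3, -0.6]
width: 0.0347
finger_force: 0.0
t 7.6 tcp [ 0.6751 -0.0401  0.2116] yaw 101.43 j7 -0.05 tilt [ 0.002  0.    -1.   ]
move mm [-191.2 -270.3    1.1] twist 101.43
```

```bash
python3 -m creep '[{"dx":-24,"dy":-34,"dz":0,"twist":0},{"dx":-24,"dy":-34,"dz":0,"twist":0},{"dx":-24,"dy":-34,"dz":0,"twist":0},{"dx":-24,"dy":-34,"dz":0,"twist":0},{"dx":-24,"dy":-34,"dz":0,"twist":0},{"dx":-24,"dy":-34,"dz":0,"twist":0},{"dx":-24,"dy":-34,"dz":0,"twist":0},{"dx":-24,"dy":-34,"dz":0,"twist":0}]' -1 && python3 -m creep '[{"dx":0,"dy":0,"dz":0,"twist":8.5},{"dx":0,"dy":0,"dz":0,"twist":8.5},{"dx":0,"dy":0,"dz":0,"twist":8.5},{"dx":0,"dy":0,"dz":0,"twist":8.5},{"dx":0,"dy":0,"dz":0,"twist":8.5},{"dx":0,"dy":0,"dz":0,"twist":8.5},{"dx":0,"dy":0,"dz":0,"twist":8.5},{"dx":0,"dy":0,"dz":0,"twist":8.5}]' && python3 -m creep '[{"dx":0,"dy":0,"dz":0,"twist":8.4},{"dx":0,"dy":0,"dz":0,"twist":8.4},{"dx":0,"dy":0,"dz":0,"twist":8.4},{"dx":0,"dy":0,"dz":0,"twist":8.2},{"dx":0,"dy":0,"dz":0,"twist":0}]'
python3 - <<'E'
from h import *
tgt([.448,-.281,.21],0); snap('wrist','w3')
E
```

```text
time: 8.4
position: [0.445, -0.2834, 0.2098]
tcp_rot: [0.001, 0.633, 0.774, 0.0]
contact_force: [0.8, -0.7, 1.1]
width: 0.0876
finger_force: 0.0
time: 9.2
position: [0.4464, -0.2821, 0.2097]
tcp_rot: [0.0, 0.959, 0.285, 0.001]
contact_force: [-0.8, -0.3, 0.2]
width: 0.0875
finger_force: 0.0
time: 9.7
position: [0.4464, -0.2822, 0.2096]
tcp_rot: [0.0, 1.0, -0.001, 0.001]
contact_force: [0.4, -0.5, 0.1]
width: 0.0879
finger_force: 0.0
t 9.7 tcp [ 0.4464 -0.2822  0.2096] yaw -0.08 j7 -1.18 tilt [ 0.001 -0.001 -1.   ]
move mm [ 1.6 -1.2 -0.4] twist -0.08
```

View pics/w3.png

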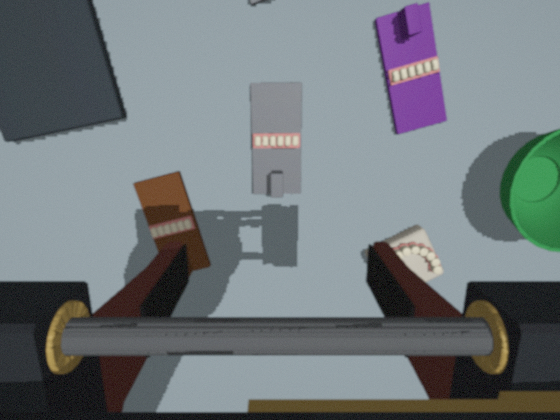

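The wrist view shows the target card with corners (251,83), (301,82), (302,193) and (251,192), and its tab at (277,183). Six teeth in one row, so it is the right one.

```bash
python3 - <<'E'
from h import *
P=ray('w3',[(251,83),(301,82),(302,193),(251,192)],.008);print(P.round(4))
ax=P[0]+P[1]-P[2]-P[3]; c=P.mean(0); yaw=np.arctan2(ax[1],ax[0]); print(c,np.degrees(yaw),np.linalg.norm(ax)/2)
print('tab px',proj('w3',[[c[0]-.042-.012,c[1],.029],[c[0]-.042+.012,c[1],.029]]))
print(ray('w3',[(277,175),(277,195)],.029))
t=c[:2]-.042*np.array([np.cos(yaw),np.sin(yaw)]); tgt([*t,.0095],np.degrees(yaw))
E
```

```text
[[ 0.5442 -0.2568  0.008 ]
 [ 0.5451 -0.305   0.008 ]
 [ 0.4353 -0.3078  0.008 ]
 [ 0.4365 -0.2545  0.008 ]]
[ 0.49027809 -0.28102388  0.008     ] 0.1456776980844953 0.10875335688621969
tab px [[276.33963885 196.81136227]
 [276.28568082 172.75010885]]
[[ 0.45806915 -0.28171357  0.029     ]
 [ 0.43811408 -0.28167971  0.029     ]]
t 9.75 tcp [ 0.4465 -0.2822  0.2095] yaw 0.21 j7 -1.17 tilt [ 0.001 -0.    -1.   ]
move mm [  1.6  -1.1 200. ] twist 0.07
```

```bash
python3 -m creep '[{"dx":1.5,"dy":-1,"dz":30,"twist":0},{"dx":0,"dy":0,"dz":30,"twist":0},{"dx":0,"dy":0,"dz":30,"twist":0},{"dx":0,"dy":0,"dz":30,"twist":0},{"dx":0,"dy":0,"dz":28,"twist":0},{"dx":0,"dy":0,"dz":22,"twist":0},{"dx":0,"dy":0,"dz":16,"twist":0},{"dx":0,"dy":0,"dz":11,"twist":0}]' 0 15 && python3 -m creep '[{"dx":0,"dy":0,"dz":0,"twist":0},{"dx":0,"dy":0,"dz":0,"twist":0},{"dx":0,"dy":0,"dz":0,"twist":0},{"dx":0,"dy":0,"dz":0,"twist":0},{"dx":0,"dy":0,"dz":0,"twist":0},{"dx":0,"dy":0,"dz":0,"twist":0},{"dx":0,"dy":0,"dz":0,"twist":0},{"dx":0,"dy":0,"dz":0,"twist":0}]' 1 15
```

```text
time: 10.55
position: [0.4475, -0.2811, 0.0107]
tcp_rot: [-0.0, 1.0, 0.002, -0.0]
contact_force: [0.4, 0.6, -0.3]
width: 0.0441
finger_force: 0.0
time: 11.35
position: [0.4481, -0.2818, 0.0125]
tcp_rot: [0.0, 1.0, 0.0, 0.001]
contact_force: [-1.0, 0.5, 5.8]
width: 0.0122
finger_force: 15.0
```

```bash
python3 -m creep '[{"dx":0,"dy":0,"dz":-6,"twist":0},{"dx":0,"dy":0,"dz":-14,"twist":0},{"dx":0,"dy":0,"dz":-20,"twist":0},{"dx":0,"dy":0,"dz":-20,"twist":0},{"dx":0,"dy":0,"dz":-10,"twist":0},{"dx":4,"dy":-8,"dz":0,"twist":0},{"dx":7,"dy":-18,"dz":0,"twist":0},{"dx":8,"dy":-26,"dz":0,"twist":0}]' 1 25 && python3 -m creep '[{"dx":8,"dy":-26,"dz":0,"twist":0},{"dx":8,"dy":-26,"dz":0,"twist":0},{"dx":8,"dy":-26,"dz":0,"twist":0},{"dx":8,"dy":-26,"dz":0,"twist":0},{"dx":8,"dy":-25,"dz":0,"twist":0},{"dx":8,"dy":-18,"dz":0,"twist":0},{"dx":5,"dy":-8,"dz":0,"twist":0},{"dx":0,"dy":0,"dz":0,"twist":0}]' && python3 -m creep '[{"dx":0,"dy":0,"dz":0,"twist":-3},{"dx":0,"dy":0,"dz":0,"twist":-5},{"dx":0,"dy":0,"dz":0,"twist":-3.3},{"dx":0,"dy":0,"dz":0,"twist":0},{"dx":0,"dy":0,"dz":0,"twist":0}]'
python3 - <<'E'
from h import *
tgt([.5135,-.0732,.0325],11.3); snap('wrist','w4')
E
```

```text
time: 12.15
position: [0.4663, -0.2294, 0.0811]
tcp_rot: [0.0, 1.0, -0.001, -0.0]
contact_force: [0.3, -0.2, -0.8]
width: 0.0118
finger_force: 25.0
time: 12.95
position: [0.5199, -0.0729, 0.0811]
tcp_rot: [-0.0, 1.0, 0.001, -0.0]
contact_force: [1.1, -0.2, -0.8]
width: 0.0117
finger_force: 25.0
time: 13.45
position: [0.5192, -0.0756, 0.0814]
tcp_rot: [0.0, 0.995, 0.097, -0.0]
contact_force: [0.3, -0.3, -0.6]
width: 0.0114
finger_force: 25.0
t 13.45 tcp [ 0.5192 -0.0756  0.0814] yaw 11.12 j7 -1.51 tilt [-0.001 -0.    -1.   ]
move mm [-5.1 -3.4 48.9] twist -0.18
```

View pics/w4.png

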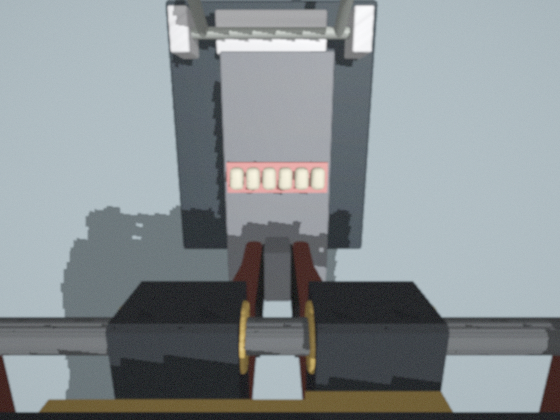

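The wrist view shows the clip held open at the top, with the cheeks at (183,30) and (360,30). The card is straight in the grip: its front corners are at (222,52) and (333,53). The stage corners are at (168,2), (377,2), (361,247) and (184,248).

```bash
python3 - <<'E'
from h import *
S=ray('w4',[(168,2),(377,2),(361,247),(184,248)],.02);c=S.mean(0);ax=S[0]+S[1]-S[2]-S[3];y=np.arctan2(ax[1],ax[0])
print(S.round(4),c,np.degrees(y),np.linalg.norm(ax)/2)
F=ray('w4',[(222,52),(333,53)],.077);d=F[0]-F[1];print(F,F.mean(0),np.degrees(np.arctan2(-d[0],d[1])))
for cc,yy in ((np.array([.5743,-.061]),np.radians(11.3)),(c[:2],y)):
    u=np.array([np.cos(yy),np.sin(yy)]);v=np.array([-u[1],u[0]]);f=F.mean(0)[:2]-cc
    print('front in stage: x',f@u,'y',f@v)
E
```

```text
[[ 0.6357  0.0103  0.02  ]
 [ 0.6583 -0.1051  0.02  ]
 [ 0.5139 -0.1336  0.02  ]
 [ 0.4903 -0.0171  0.02  ]] [ 0.5745482  -0.06137266  0.02      ] 10.903956670536694 0.1476191107039523
[[ 0.60925365 -0.03311383  0.077     ]
 [ 0.61813499 -0.08049217  0.077     ]] [ 0.61369432 -0.056803    0.077     ] 10.61721127852343
front in stage: x 0.03945303545761847 y -0.003603524834883685
front in stage: x 0.03930378035214134 y -0.00291784988426088
```

```bash
python3 -m creep '[{"dx":-2.4,"dy":-1.6,"dz":0,"twist":0},{"dx":-2.3,"dy":-1.6,"dz":6,"twist":0},{"dx":0,"dy":0,"dz":11,"twist":0},{"dx":0,"dy":0,"dz":11,"twist":0},{"dx":0,"dy":0,"dz":9,"twist":0},{"dx":0,"dy":0,"dz":6,"twist":0},{"dx":0,"dy":0,"dz":3.5,"twist":0},{"dx":0,"dy":0,"dz":2,"twist":0}]' && python3 -m creep '[{"dx":0,"dy":0,"dz":0,"twist":0},{"dx":0,"dy":0,"dz":0,"twist":0},{"dx":0,"dy":0,"dz":0,"twist":0}]'
```

```text
time: 14.3
position: [0.5143, -0.0722, 0.0327]
tcp_rot: [-0.0, 0.995, 0.098, -0.0]
contact_force: [-1.0, 0.7, 0.3]
width: 0.0118
finger_force: 25.0
time: 14.6
position: [0.5147, -0.0724, 0.0335]
tcp_rot: [0.0, 0.995, 0.098, 0.0]
contact_force: [-0.1, -0.3, -0.8]
width: 0.0119
finger_force: 25.0
```

```bash
python3 -m creep '[{"dx":0,"dy":0,"dz":0.8,"twist":0},{"dx":0,"dy":0,"dz":0.5,"twist":0},{"dx":0,"dy":0,"dz":0,"twist":0}]' && python3 -m creep '[{"dx":0,"dy":0,"dz":0,"twist":0},{"dx":0,"dy":0,"dz":0,"twist":0},{"dx":0,"dy":0,"dz":0,"twist":0},{"dx":0,"dy":0,"dz":-15,"twist":0},{"dx":-2,"dy":0,"dz":-30,"twist":0},{"dx":0,"dy":0,"dz":-40,"twist":0},{"dx":0,"dy":0,"dz":-40,"twist":0},{"dx":0,"dy":0,"dz":-40,"twist":0}]' 0.2
python3 - <<'E'
from h import *
tgt([.5743+.111*np.cos(.1972),-.061+.111*np.sin(.1972),.19],101.3); snap('wrist','w5')
E
```

```text
time: 14.9
position: [0.5146, -0.0724, 0.0325]
tcp_rot: [0.0, 0.995, 0.098, 0.0]
contact_force: [-1.7, -0.6, 5.5]
width: 0.0118
finger_force: 25.0
time: 15.7
position: [0.5121, -0.0726, 0.1984]
tcp_rot: [-0.0, 0.995, 0.099, -0.0]
contact_force: [1.0, -0.2, -0.4]
width: 0.0349
finger_force: 0.0
t 15.7 tcp [ 0.5121 -0.0726  0.1984] yaw 11.31 j7 -1.44 tilt [-0.  0. -1.]
move mm [174.3   0.9   8.3] twist -89.99
```

View pics/w5.png

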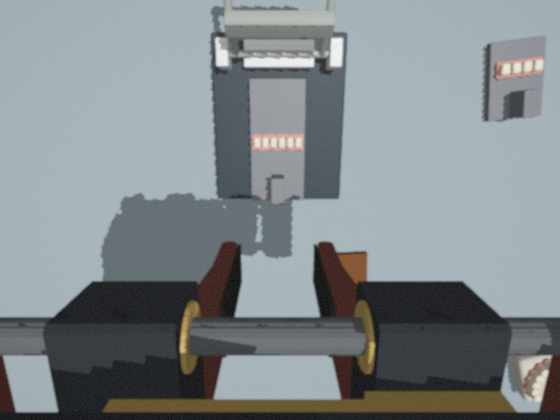

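The card lies flat on the stage with its front edge at row 79, its sides at columns 250 and 305, and its tab to the open side. The clip stands open at the top. I'll check the placement numerically.

```bash
python3 - <<'E'
from h import *
im=cv2.imread('pics/w5.png').astype(int); 
for r in (95,115,165): print(r,[int(v) for v in im[r,205:355,1][::1]] if r==115 else '')
cc=np.array([.5743,-.061]);yy=np.radians(11.3);u=np.array([np.cos(yy),np.sin(yy)]);v=np.array([-u[1],u[0]])
st=lambda P:[((p[:2]-cc)@u*1e3,(p[:2]-cc)@v*1e3) for p in P]
print('card',np.round(st(ray('w5',[(250,79),(305,79),(250,190),(304,190)],.028)),1).tolist())
print('stage',np.round(st(ray('w5',[(216,140),(343,140),(218,198),(340,198)],.02)),1).tolist())
E
```

```text
95 
115 [182, 183, 182, 182, 184, 183, 181, 175, 147, 106, 87, 90, 93, 94, 93, 91, 91, 91, 93, 92, 92, 93, 90, 95, 90, 93, 93, 90, 91, 89, 94, 93, 94, 95, 93, 93, 93, 93, 95, 101, 95, 96, 92, 94, 103, 136, 151, 157, 155, 155, 153, 157, 158, 154, 158, 156, 156, 157, 156, 157, 157, 157, 156, 156, 155, 157, 155, 155, 157, 158, 159, 158, 157, 158, 159, 157, 158, 160, 158, 154, 160, 156, 157, 156, 162, 156, 157, 159, 157, 161, 162, 157, 158, 157, 159, 158, 156, 158, 157, 150, 126, 110, 98, 98, 100, 97, 98, 100, 96, 103, 94, 99, 100, 98, 99, 97, 97, 99, 101, 101, 99, 98, 98, 101, 99, 98, 101, 100, 102, 100, 98, 99, 96, 99, 100, 97, 97, 113, 144, 167, 182, 181, 180, 181, 180, 182, 181, 180, 181, 183]
165 
card [[35.5, 25.2], [35.5, -23.2], [-64.4, 27.2], [-64.4, -24.3]]
stage [[-18.1, 58.9], [-18.1, -60.7], [-74.2, 59.4], [-74.2, -60.5]]
```

```bash
python3 -m creep '[{"dx":20,"dy":0,"dz":0,"twist":0},{"dx":30,"dy":0.5,"dz":0,"twist":0},{"dx":35,"dy":0.4,"dz":0,"twist":0},{"dx":35,"dy":0,"dz":0,"twist":0},{"dx":32,"dy":0,"dz":0,"twist":0},{"dx":22,"dy":0,"dz":0,"twist":0},{"dx":0,"dy":0,"dz":0,"twist":-8},{"dx":0,"dy":0,"dz":0,"twist":-8}]' && python3 -m creep '[{"dx":0,"dy":0,"dz":0,"twist":-8.4},{"dx":0,"dy":0,"dz":0,"twist":-8.4},{"dx":0,"dy":0,"dz":0,"twist":-8.4},{"dx":0,"dy":0,"dz":0,"twist":-8.4},{"dx":0,"dy":0,"dz":0,"twist":-8.4},{"dx":0,"dy":0,"dz":0,"twist":-8.4},{"dx":0,"dy":0,"dz":0,"twist":-8.4},{"dx":0,"dy":0,"dz":0,"twist":-8}]' && python3 -m creep '[{"dx":0,"dy":0,"dz":0,"twist":-7.2},{"dx":0,"dy":0,"dz":0,"twist":0},{"dx":0,"dy":0,"dz":0,"twist":0}]'
python3 - <<'E'
from h import *
cc=np.array([.5743,-.061]);u=np.array([np.cos(.1972),np.sin(.1972)])
tgt([*(cc+.1106*u),.082],101.3)
print(ray('w5',[(279,12),(279,24)],.1)); print(proj('w5',[*(cc+.1106*u),.1]))
a=np.radians(14.7)+np.linspace(2.05,.22,31); x=55-83*np.cos(a); z=34+83*np.sin(a); print(np.c_[np.diff(x),-np.diff(z)].round(1).tolist())
E
```

```text
time: 16.55
position: [0.6836, -0.0388, 0.1956]
tcp_rot: [-0.0, 0.971, 0.239, -0.001]
contact_force: [-0.0, -0.0, -0.2]
width: 0.0351
finger_force: 0.0
time: 17.35
position: [0.6832, -0.0395, 0.1963]
tcp_rot: [-0.0, 0.679, 0.734, -0.0]
contact_force: [-0.3, -0.1, -0.9]
width: 0.0354
finger_force: 0.0
time: 17.65
position: [0.6831, -0.0396, 0.1964]
tcp_rot: [-0.0, 0.635, 0.772, -0.0]
contact_force: [0.3, 0.5, -0.5]
width: 0.0351
finger_force: 0.0
t 17.65 tcp [ 0.6831 -0.0396  0.1964] yaw 101.09 j7 -0.12 tilt [-0.001  0.    -1.   ]
move mm [  0.3  -0.3 114.4] twist -0.21
[[ 0.64431854 -0.04697923  0.1       ]
 [ 0.63727098 -0.0483982   0.1       ]]
[[279.1410249  -56.97628302]]
[[-3.9, -3.3], [-4.0, -3.0], [-4.2, -2.8], [-4.4, -2.5], [-4.5, -2.3], [-4.7, -2.0], [-4.8, -1.7], [-4.9, -1.4], [-4.9, -1.1], [-5.0, -0.8], [-5.0, -0.5], [-5.1, -0.2], [-5.1, 0.1], [-5.0, 0.4], [-5.0, 0.8], [-5.0, 1.1], [-4.9, 1.4], [-4.8, 1.6], [-4.7, 1.9], [-4.6, 2.2], [-4.4, 2.5], [-4.2, 2.8], [-4.1, 3.0], [-3.9, 3.3], [-3.7, 3.5], [-3.5, 3.7], [-3.2, 3.9], [-3.0, 4.1], [-2.7, 4.3], [-2.5, 4.4]]
```

What I saw at row 18 was the foot, which agrees with the clip resting at its stop, so the bar is where the geometry puts it. Now to descend and pinch it.

```bash
python3 -m creep '[{"dx":0,"dy":0,"dz":20,"twist":0},{"dx":0,"dy":0,"dz":25,"twist":0},{"dx":0,"dy":0,"dz":25,"twist":0},{"dx":0,"dy":0,"dz":20,"twist":0},{"dx":0,"dy":0,"dz":14,"twist":0},{"dx":0,"dy":0,"dz":7,"twist":0},{"dx":0,"dy":0,"dz":2,"twist":0},{"dx":0,"dy":0,"dz":0,"twist":0}]' && python3 -m creep '[{"dx":0,"dy":0,"dz":0,"twist":0},{"dx":0,"dy":0,"dz":0,"twist":0},{"dx":0,"dy":0,"dz":0,"twist":0},{"dx":0,"dy":0,"dz":0,"twist":0},{"dx":0,"dy":0,"dz":0,"twist":0},{"dx":0,"dy":0,"dz":0,"twist":0}]' 1 10
```

```text
time: 18.45
position: [0.6837, -0.0393, 0.0844]
tcp_rot: [0.0, 0.634, 0.773, 0.0]
contact_force: [0.4, -0.2, -0.0]
width: 0.0351
finger_force: 0.0
time: 19.05
position: [0.6831, -0.0396, 0.0842]
tcp_rot: [0.0, 0.634, 0.773, -0.0]
contact_force: [-2.0, -0.8, 4.1]
width: 0.0077
finger_force: 10.0
```

Gripped again (7.7 mm). Swinging it back.

```bash
python3 -m creep '[{"dx":0,"dy":-3.9,"dz":-3.3,"twist":0},{"dx":0,"dy":-4,"dz":-3,"twist":0},{"dx":0,"dy":-4.2,"dz":-2.8,"twist":0},{"dx":0,"dy":-4.4,"dz":-2.5,"twist":0},{"dx":0,"dy":-4.5,"dz":-2.3,"twist":0},{"dx":0,"dy":-4.7,"dz":-2,"twist":0},{"dx":0,"dy":-4.8,"dz":-1.7,"twist":0},{"dx":0,"dy":-4.9,"dz":-1.4,"twist":0}]' 1 15 && python3 -m creep '[{"dx":0,"dy":-4.9,"dz":-1.1,"twist":0},{"dx":0,"dy":-5,"dz":-0.8,"twist":0},{"dx":0,"dy":-5,"dz":-0.5,"twist":0},{"dx":0,"dy":-5.1,"dz":-0.2,"twist":0},{"dx":0,"dy":-5.1,"dz":0.1,"twist":0},{"dx":0,"dy":-5,"dz":0.4,"twist":0},{"dx":0,"dy":-5,"dz":0.8,"twist":0},{"dx":0,"dy":-5,"dz":1.1,"twist":0}]'
```

```text
time: 19.85
position: [0.6483, -0.0464, 0.1033]
tcp_rot: [0.0, 0.634, 0.773, 0.0]
contact_force: [2.0, 0.2, 5.4]
width: 0.0074
finger_force: 15.0
time: 20.65
position: [0.6086, -0.0542, 0.1028]
tcp_rot: [-0.0, 0.634, 0.773, -0.0]
contact_force: [0.0, 1.4, 0.4]
width: 0.0077
finger_force: 15.0
```

```bash
python3 -m creep '[{"dx":0,"dy":-4.9,"dz":1.4,"twist":0},{"dx":0,"dy":-4.8,"dz":1.6,"twist":0},{"dx":0,"dy":-4.7,"dz":1.9,"twist":0},{"dx":0,"dy":-4.6,"dz":2.2,"twist":0},{"dx":0,"dy":-4.4,"dz":2.5,"twist":0},{"dx":0,"dy":-4.2,"dz":2.8,"twist":0},{"dx":0,"dy":-4.1,"dz":3,"twist":0},{"dx":0,"dy":-3.9,"dz":3.3,"twist":0}]' && python3 -m creep '[{"dx":0,"dy":-3.7,"dz":3.5,"twist":0},{"dx":0,"dy":-3.5,"dz":3.7,"twist":0},{"dx":0,"dy":-3.2,"dz":3.9,"twist":0},{"dx":0,"dy":-3,"dz":4.1,"twist":0},{"dx":0,"dy":-2.7,"dz":4.3,"twist":0},{"dx":0,"dy":-2.2,"dz":4,"twist":0},{"dx":0,"dy":0,"dz":0,"twist":0},{"dx":0,"dy":0,"dz":0,"twist":0}]'
python3 - <<'E'
from h import *
cc=np.array([.5743,-.061]);u=np.array([np.cos(.1972),np.sin(.1972)])
tgt([*(cc-.0199*u),.070-.014],101.3)
E
```

```text
time: 21.45
position: [0.5739, -0.0613, 0.0841]
tcp_rot: [-0.0, 0.634, 0.773, -0.0]
contact_force: [0.2, 1.6, -0.0]
width: 0.0077
finger_force: 15.0
time: 22.25
position: [0.5562, -0.0649, 0.0607]
tcp_rot: [-0.0, 0.634, 0.773, -0.0]
contact_force: [-0.3, 1.8, -0.6]
width: 0.0076
finger_force: 15.0
t 22.25 tcp [ 0.5562 -0.0649  0.0607] yaw 101.3 j7 -0.19 tilt [-0.001 -0.    -1.   ]
move mm [ 0.3 -1.4  4.7] twist 0.0
```

```bash
python3 -m creep '[{"dx":0,"dy":-0.5,"dz":1,"twist":0},{"dx":0,"dy":-0.6,"dz":1,"twist":0},{"dx":0,"dy":-0.3,"dz":0.7,"twist":0},{"dx":0,"dy":0,"dz":0,"twist":0},{"dx":0,"dy":0,"dz":0,"twist":0}]' && python3 -m creep '[{"dx":0,"dy":0,"dz":0,"twist":0},{"dx":0,"dy":0,"dz":0,"twist":0},{"dx":0,"dy":0,"dz":0,"twist":0},{"dx":0,"dy":0,"dz":0,"twist":0},{"dx":0,"dy":0,"dz":-15,"twist":0},{"dx":0,"dy":0,"dz":-25,"twist":0},{"dx":0,"dy":0,"dz":-40,"twist":0},{"dx":0,"dy":0,"dz":-40,"twist":0}]' 0.3 && python3 -m creep '[{"dx":-15,"dy":0,"dz":-20,"twist":0},{"dx":-15,"dy":0,"dz":-20,"twist":0},{"dx":0,"dy":0,"dz":0,"twist":0}]'
python3 - <<'E'
from h import *
snap('wrist','w6')
E
```

```text
time: 22.75
position: [0.5557, -0.065, 0.0594]
tcp_rot: [0.001, 0.634, 0.773, 0.0]
contact_force: [-2.5, 1.3, 10.2]
width: 0.0074
finger_force: 15.0
time: 23.55
position: [0.5546, -0.0647, 0.1801]
tcp_rot: [-0.0, 0.634, 0.774, 0.0]
contact_force: [-0.0, 0.3, 0.5]
width: 0.0309
finger_force: 0.0
time: 23.85
position: [0.5625, -0.0966, 0.2216]
tcp_rot: [0.003, 0.635, 0.772, 0.001]
contact_force: [0.5, -1.1, 0.2]
width: 0.0306
finger_force: 0.0
```

View pics/w6.png

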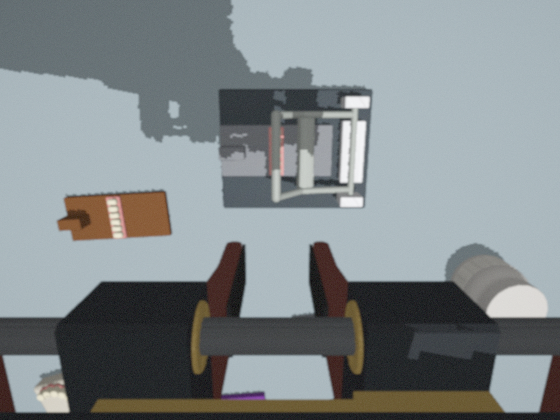

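The clip is closed with its foot at columns 300-315 on the card's front end; the card spans rows 125-177 and the stage rows 89-208. I'll check the centring numerically.

```bash
python3 - <<'E'
from h import *
im=cv2.imread('pics/w6.png').astype(int)[:,:,1]
cc=np.array([.5743,-.061]);yy=np.radians(11.3);u=np.array([np.cos(yy),np.sin(yy)]);v=np.array([-u[1],u[0]])
for c in (240,262,322):
    col=im[80:220,c-2:c+3].mean(1); g=np.abs(np.diff(col)); e=[i+80.5 for i in range(1,len(g)-1) if g[i]>10 and g[i]>=g[i-1] and g[i]>g[i+1]]
    for z in (.02,.028): print(c,z,[(r,round(float((ray('w6',(c,r),z)[0,:2]-cc)@v*1e3),1)) for r in e])
row=im[160:172].mean(0); g=np.abs(np.diff(row)); e=[i+.5 for i in range(200,390) if g[i]>8]
print([(r,round(float((ray('w6',(r,166),.028)[0,:2]-cc)@u*1e3),1)) for r in e])
E
```

```text
240 0.02 [(88.5, 60.2), (125.5, 25.3), (133.5, 17.5), (136.5, 14.5), (151.5, -0.4), (175.5, -25.0), (207.5, -59.2)]
240 0.028 [(88.5, 59.8), (125.5, 25.6), (133.5, 18.0), (136.5, 15.1), (151.5, 0.5), (175.5, -23.6), (207.5, -57.0)]
262 0.02 [(88.5, 60.2), (124.5, 26.2), (150.5, 0.5), (175.5, -25.1), (207.5, -59.3)]
262 0.028 [(88.5, 59.7), (124.5, 26.5), (150.5, 1.4), (175.5, -23.6), (207.5, -57.1)]
322 0.02 [(84.5, 63.7), (87.5, 60.9), (90.5, 58.1), (106.5, 43.2), (110.5, 39.4), (117.5, 32.7), (124.5, 26.0), (175.5, -25.3), (179.5, -29.5), (184.5, -34.8), (187.5, -37.9), (192.5, -43.3), (207.5, -59.5)]
322 0.028 [(84.5, 63.1), (87.5, 60.4), (90.5, 57.7), (106.5, 43.1), (110.5, 39.4), (117.5, 32.9), (124.5, 26.3), (175.5, -23.9), (179.5, -28.0), (184.5, -33.1), (187.5, -36.2), (192.5, -41.5), (207.5, -57.4)]
[(220.5, -74.2), (263.5, -31.2), (264.5, -30.2), (265.5, -29.2), (266.5, -28.2), (271.5, -23.1), (279.5, -15.1), (280.5, -14.1), (294.5, -0.1), (295.5, 0.9), (296.5, 1.9), (298.5, 3.9), (299.5, 4.9), (300.5, 5.9), (312.5, 17.9), (313.5, 19.0), (329.5, 35.0), (330.5, 36.0), (331.5, 37.0), (335.5, 41.0), (336.5, 42.0), (338.5, 44.0), (339.5, 45.0), (340.5, 46.0), (341.5, 47.0), (346.5, 52.1), (347.5, 53.1), (348.5, 54.1), (349.5, 55.1), (350.5, 56.1), (353.5, 59.1), (354.5, 60.1), (361.5, 67.1), (362.5, 68.1), (363.5, 69.1), (364.5, 70.1), (365.5, 71.1), (366.5, 72.1), (367.5, 73.1), (368.5, 74.1)]
```

The card is about 1 mm off centre and straight, its front sits about 9 mm from the stop, and the clip's foot is on it. I'll hand the job in.

```bash
python3 -c "
from workcell import env
print(env.finish_job())"
```

```text
the job is handed in; nothing more can be done
None
```

The job is handed in at about 24 s of the 64 s allowed: the six-tooth card lies straight on the stage, about 1 mm off centre with its front end about 9 mm from the stop block and its tab to the open side, and the clip is closed on the front end and released.

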